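# Set the back stop and staple a ticket book

### The job

Staple the ticket book on the bench stapler: push the back stop along its rail until it clicks into the notch at the yellow tab, then push the book under the head until its end lies square against the stop, and press the red lever down so that the head bites firmly on the book, then let the lever come up. Only push and press with the fingertips: do not lift or tip the book, do not knock the stop out of its notch, do not staple in the wrong place, and leave the small things standing round it alone.

Things in the scene. Friction and masses are not known exactly. Their poses are not given: they have to be found in the camera images.
- bench_stapler: Bench stapler, fixed to the counter: grey table, top 12 mm up, with a white C-frame at its rear. Origin on the counter; x away from the robot, y left along the table, z up. Table x -97 to 53, y -245 to 190 mm. Frame, head and lever: y within 27 mm, x -77 to 105 mm, up to 190 mm high. A 10 mm high guide along the rear edge (x 45 to 53 mm) does not touch the book.
- table_top (a point): Point of the table's top surface, 12 mm straight above the stapler's origin. Same axes as the stapler. The red lever grip, the frame and the head lie over the line y = 0.
- back_stop (a joint): Travel of the back stop on its rail (m): 0 at the left end, up to 0.118 toward the head (stapler -y). Starts at 0 to 0.025, left of all notches. Drags with 2 to 4 N. Three notches 25 mm apart (stop_index at stapler y 60, 85, 110 mm): within about 4 mm the stop is pulled in by its spring pin and the resistance dips; pushing it out again, either way, takes roughly 15 N.
- detent_pin (a joint): Height of the brass-topped spring pin in the back stop (m): about -0.001 while it rides on top of the rail, about -0.004 when it has dropped into a notch.
- stop_index (a point): Top middle of the back stop's black carriage (30 mm long in y, stapler x -98 to -70 mm), at its white index line, 42 mm above the counter. Its aluminium fence, centred on the same y, 10 mm thick in y, 13 to 43 mm above the counter, runs across the table to stapler x 40 mm. Push the fence by its left (+y) face, at x -45 to 30 mm. Same axes as the stapler.
- stop_face (a point): Middle of the fence's right face, which the book meets: 5 mm to the right (-y) of stop_index, at stapler x -10 mm, 28 mm above the counter. Same axes as the stapler.
- tab_yellow: Yellow tab, 12 mm wide, clipped on the table's front edge at one of the three notches; a red and a green one are at the others, in varying order. Origin on the counter below its middle; same axes as the stapler. The stop is in this notch when stop_index has the same stapler y as the tab.
- ticket_book: Ticket book: white cover with a yellow band at its left end, 90 mm wide (its x), 180 mm long (its y), 8 mm thick, about 130 g. Origin at the middle of its underside. It lies on the table right of the stop, its left end near the head. Push it by its right end (90 mm along its -y from the origin) along the stapler's +y.
- book_edge (a point): Middle of the book's left end (at the yellow band), half-way up: this end comes to lie against stop_face.
- staple_head: Steel staple head, 22 mm square, at stapler x -10, y 0 mm; origin in the middle of its underside, 34 mm above the counter when up: 14 mm above a book on the table. The lever drives it straight down.
- press_lever (a joint): Lever angle (rad): 0 up, about 0.147 when the head meets the book, 0.21 at most. It springs up when let go.
- lever_grip (a point): Top of the red lever grip near its front end, stapler x -55, y 0 mm, about 186 mm above the counter. The grip is 23 mm thick and runs 60 mm along stapler x; press it straight down here. It sinks about 20 mm under 2 to 3 N until the head meets the book; then the force rises steeply: 10 N here make the head bite with about 10 N.
- staples_box: Bystander: small yellow card box, 40x62x28 mm, on the counter left of the stapler.
- date_stamp: Bystander: brown wooden hand stamp, 27x56x74 mm, on the counter left of the stapler.
- water_bottle: Bystander: water bottle, 63 mm across, 214 mm high, on the counter to the right of the stapler.

How it is judged:
By the outcome, as a careful person would: the job done as asked, in the order asked, and still so for the second after the job is handed in, with the robot touching nothing.
It also fails if it takes over 72 s, if anything falls off the work surface, if the arm or the gripper's body presses on something with over 40 N, if the wrist force passes 120 N, or if a joint passes its speed limit or range.

### The arm

A 6-joint arm with a two-finger parallel gripper is mounted at the origin on a cart in front of the work surface, level with it; the furniture and walls round the work are solid. World frame = base frame: x ahead of the robot, y to its left, z up, the work surface at z = 0. Lengths are in m, angles in rad, forces in N, time in s.
With the tool pointing down it reaches from about 0.375 to 0.9 m from the base axis. Payload 3.1 kg.
Tool frame: the origin (TCP) lies at the very end of the fingers, on their centre line; the grasp point (between the pads) lies 19 mm behind it (manip.pinch_z is the distance from the TCP to the grasp point, in m); z points along the fingers, y is the direction in which the jaws open and shut (so a half turn about z gives the same grasp; the last joint's range is limited). The gripper opens to 85 mm and grips with 20 to 120 N. Pads are 22 mm wide; open, the fingers measure 114 mm over their backs; the gripper's body (76 mm by 85 mm) begins 54 mm behind the grasp point. The pads swing forward as they close: fully open they stand 13 mm farther back than shut.
Start: joints at [-1.339, 0.527, 1.433, -0, 1.181, -0.178], TCP at [0.25, -0.573, 0.231] pointing down, gripper open.
Joint ranges: [-3.08, 3.08], [-0.75, 2.2], [0.22, 2.44], [-1.43, 4.57], [0, 2.65], [-2.85, 2.85]. Speed limits (rad/s): [2.79, 2.79, 3.14, 3.14, 3.14, 3.14].

### API

Orientations are given as a unit quaternion [x, y, z, w].
In Python, from station import manip gives the robot as it stands.
- The arm moves only by the tool drive_tool, never from a script. Its argument "increments" is a list of rows, each a list of 7 numbers: the closure in counts, from 0 (fully open) to 255 (shut), then the shift along the tool's x, y, z in cm, then the turn, a rotation vector about the tool's x, y, z in rad. A call has 1 to 20 rows; each row is the pose to reach, as a shift and turn from the pose commanded when the call began, along the tool's axes at that moment; what a row does not reach only later rows make up. A row lasts 1/10 s, in which the tool goes at most 50 mm and 8.59 degrees, less where a joint would pass 70% of its speed; a pose out of reach is approached as far as the arm can. A call with a gripper value outside its range is refused whole. The fingers move at their own pace and stop on an object; "force" is the grip in N (left out, the last holds). Time passes only in rows, so rows that repeat a pose let the fingers close. It gives the time, the measured TCP pose, the force and the opening at its end, in the units of the state.
- manip.sense(): the state, without advancing time (a new reading comes with each control period).
- manip.snapshot(name): name is "scene" or "top" or "wrist"; returns the picture (400x640x3 uint8, red, green, blue); there is no depth.
- manip.camera_model(name): a dict with "mtx" (3x3 intrinsics, pixels), "k1" (the pictures are not rectified: a ray, as slopes to the right and down, at radius r is drawn at 1 + k1 r^2 times it, then the intrinsics apply), "cam_to_world" (4x4, takes a point from camera to world coordinates). Camera axes: x right, y down, z forward; pixel columns grow to the right and rows downward; lengths in m; the calibration is good to about 2 mm. A picture is of the moment at which its call begins: read the wrist's pose just before it. camera_model takes no time and is no camera call; for the wrist camera it gives the pose at the moment of the call.
- manip.sign_off(): hands the job in, once; it reports no verdict.
The state is a dict: "t": time; "q": joint angles; "qd": joint speeds; "tau": joint torques, N m; "tcp_pos": TCP position; "tool_rot": TCP orientation; "force": force on the tool from outside, world axes, zero at the start; "ft_torque": the same for the moment, N m; "finger_gap": opening from 0.0 (shut) to 1.0 (fully open).
Only numpy, scipy, OpenCV 4.12 (cv2) and the standard library are available. Lean on these libraries where they do the work, as an engineer would, in place of code of your own. Each camera call takes 0.05 s, during which the arm holds its last target. There are 200 camera calls.

## Working session

There is one attempt and no reset: what is moved stays moved. The work goes in short steps, Python scripts to look and compute and a tool call to move; the robot and the scene stay as the last step left them, time stands still between calls to the robot, and variables do not carry over. Pictures are saved under pics/ and viewed, about 8 in all and at most 12, crops included, and the job is handed in when it is done.

Besides the shell and the picture viewer there is one more tool, called by a JSON object that holds its "op" and its "data". drive_tool: Moves the arm, as the interface text tells. Its arguments: {"type":"object","properties":{"increments":{"type":"array","items":{"type":"array","items":{"type":"number"}}},"force":{"type":"number"}},"required":["increments"]}

```bash
mkdir -p pics; ls
python3 - <<'E'
from station import manip
import cv2,numpy as np
s=manip.sense(); print(s)
for n in("scene","top"):
    im=manip.snapshot(n); cv2.imwrite(f"pics/{n}0.png",im[:,:,::-1])
    m=manip.camera_model(n); print(n,m)
E
```

```text
pics
{'t': 0.0, 'q': array([-1.33850088e+00,  5.28451246e-01,  1.43392564e+00, -3.92891352e-05,
        1.18136994e+00, -1.78495054e-01]), 'qd': array([-1.12008225e-05, -1.11011761e-04, -2.65106152e-04, -7.90686233e-04,
       -1.62345073e-03, -8.90156392e-04]), 'tau': array([-1.47523201e-04, -4.42351913e+01, -1.78025579e+01, -2.49534687e-04,
        8.47206888e-03,  1.40788902e-05]), 'tcp_pos': array([ 0.24943492, -0.57228147,  0.23033535]), 'tool_rot': array([ 9.78978355e-01,  2.03961318e-01, -4.71293766e-05, -1.07620566e-03]), 'force': array([0.8173275 , 0.1139873 , 0.27043126]), 'ft_torque': array([ 0.00103995, -0.01925419,  0.04307163]), 'finger_gap': 1.0014513304462995}
scene {'mtx': array([[366.19193209,   0.        , 318.00274903],
       [  0.        , 366.19193209, 203.81854853],
       [  0.        ,   0.        ,   1.        ]]), 'k1': -0.00965262860805138, 'cam_to_world': array([[-0.89926375, -0.32420392,  0.2936265 ,  0.18095624],
       [-0.43732068,  0.65307915, -0.6182542 ,  0.54191818],
       [ 0.00867909, -0.68438253, -0.72907148,  0.90074199],
       [ 0.        ,  0.        ,  0.        ,  1.        ]])}
top {'mtx': array([[481.4089625 ,   0.        , 326.65851255],
       [  0.        , 481.4089625 , 209.64116323],
       [  0.        ,   0.        ,   1.        ]]), 'k1': -0.10413186541388081, 'cam_to_world': array([[-2.03455199e-02, -9.88413273e-01,  1.50416957e-01,
         2.61240416e-01],
       [-9.99791857e-01,  1.98855528e-02, -4.56159148e-03,
        -1.07399186e-01],
       [ 1.51761322e-03, -1.50478457e-01, -9.88612124e-01,
         1.68763470e+00],
       [ 0.00000000e+00,  0.00000000e+00,  0.00000000e+00,
         1.00000000e+00]])}
```

View pics/scene0.png

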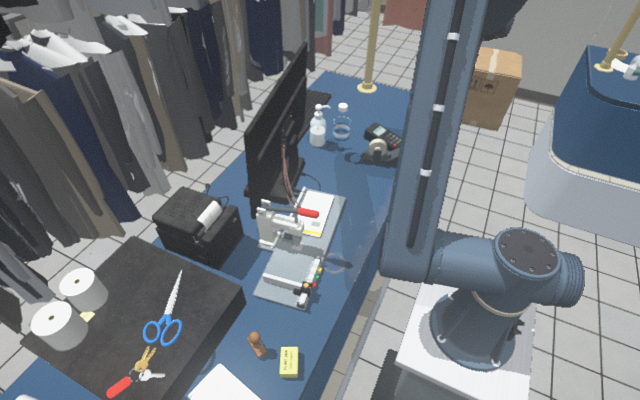

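View pics/top0.png

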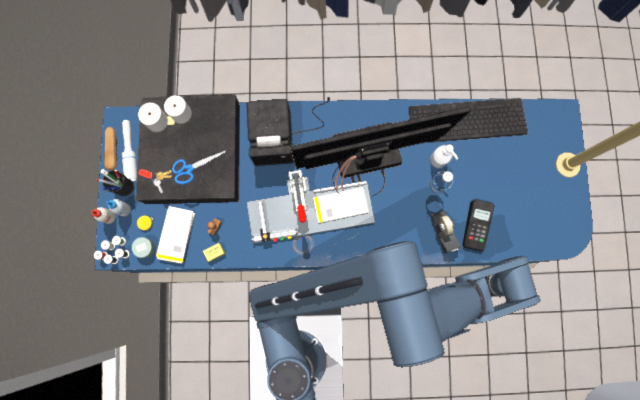

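The scene view shows the stapler near (295,235). In the top view it spans about (248–375, 183–242), with the lever at (301,213) and the fence near (264,220). I'll enlarge both.

Run:
```python
import cv2,numpy as np
t=cv2.imread("pics/top0.png")[165:255,230:390]; s=cv2.imread("pics/scene0.png")[170:310,240:360]
cv2.imwrite("pics/top0c.png",cv2.resize(t,None,fx=5,fy=5,interpolation=cv2.INTER_CUBIC))
cv2.imwrite("pics/scene0c.png",cv2.resize(s,None,fx=4,fy=4,interpolation=cv2.INTER_CUBIC))
```

```text
(no output)
```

View pics/top0c.png

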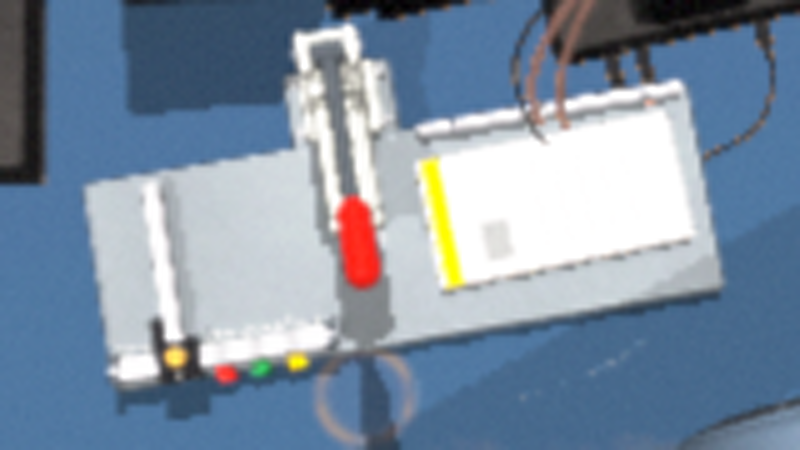

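View pics/scene0c.png

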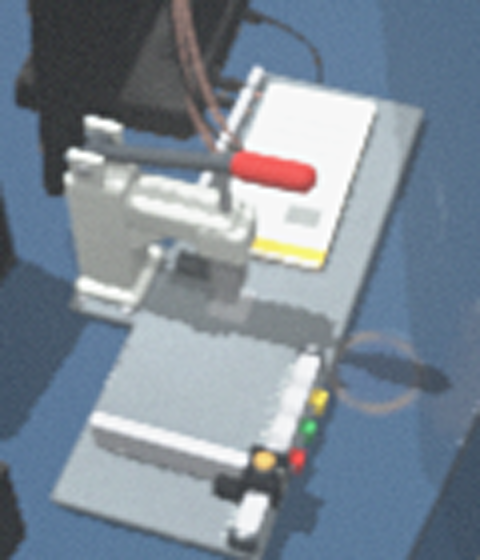

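The crops show the tabs from the left as red (227,374), green (261,368) and yellow (298,361), so yellow is at stapler y=60, the last notch toward the head. The stop is at about (172,352). The book's band end is at (440,225), the lever tip at (362,280), and table corners at (87,185) and (720,292).

```bash
cat > h.py <<'E'
from station import manip
import cv2,numpy as np
from scipy.spatial.transform import Rotation as R
def ray(m,px):
    K=m["mtx"];d=np.array([m["k1"],0,0,0,0.]) # polynomial radial
    u=cv2.undistortPoints(np.array(px,float).reshape(-1,1,2),K,d).reshape(-1,2)
    T=m["cam_to_world"]
    return T[:3,3],np.c_[u,np.ones(len(u))]@T[:3,:3].T
def onz(m,px,z):
    o,d=ray(m,px);return o+d*((z-o[2])/d[:,2])[:,None]
def proj(m,P):
    T=m["cam_to_world"];c=(np.atleast_2d(P)-T[:3,3])@T[:3,:3];u=c[:,:2]/c[:,2:]
    u=u*(1+m["k1"]*(u**2).sum(1))[:,None];return u@m["mtx"][:2,:2].T+m["mtx"][:2,2]
def rigid(L,W): # 2D fit local->world
    L=np.array(L,float);W=np.array(W)[:,:2];a=(L-L.mean(0))@[1,1j];b=(W-W.mean(0))@[1,1j]
    th=np.angle((np.conj(a)*b).sum());c,s=np.cos(th),np.sin(th);Q=np.array([[c,-s],[s,c]])
    t=W.mean(0)-Q@L.mean(0);return th,t,np.linalg.norm(L@Q.T+t-W,axis=1)
E
python3 - <<'E'
from h import *
m=manip.camera_model("top")
f=lambda x,y:[x/5+230-.4,y/5+165-.4]
L=[(53,190),(-97,-245)];W=onz(m,[f(87,185),f(720,292)],.012)
th,t,r=rigid(np.array(L)/1e3,W);print(W,th,t,r)
print("tabs",onz(m,[f(227,374),f(261,368),f(298,361)],.015))
b=onz(m,[f(420,160),f(446,288),f(692,240),f(665,108)],.02);print("book",b)
print("bottle etc")
c,s=np.cos(th),np.sin(th);Q=np.array([[c,-s],[s,c]])
print("book local",(b[:,:2]-t)@Q*1e3)
print("tabs local",(onz(m,[f(227,374),f(261,368),f(298,361)],.015)[:,:2]-t)@Q*1e3)
print("stop idx local",(onz(m,[f(176,358)],.042)[:,:2]-t)@Q*1e3)
print("bottle",onz(m,[(443,182)],.2))
E
```

```text
[[ 0.55063894  0.16614903  0.012     ]
 [ 0.46545009 -0.2789088   0.012     ]] 0.14293627756948976 [ 0.52590278 -0.02602643] [0.00349916 0.00349916]
tabs [[0.41442109 0.06709911 0.015     ]
 [0.41816847 0.04331977 0.015     ]
 [0.42257193 0.0174417  0.015     ]]
book [[ 0.56230387 -0.07009626  0.02      ]
 [ 0.47119142 -0.08676816  0.02      ]
 [ 0.50157209 -0.25970643  0.02      ]
 [ 0.59618178 -0.24377204  0.02      ]]
bottle etc
book local [[  29.75212032  -48.80574344]
 [ -62.8060732   -52.32864563]
 [ -57.37029603 -227.83101691]
 [  38.54442494 -225.53628733]]
tabs local [[-97.07905685 108.05641512]
 [-96.75726435  83.98576667]
 [-96.08504129  57.74432544]]
stop idx local [[-83.3715473 138.6585415]]
bottle [[ 0.56891589 -0.48542183  0.2       ]]
```

```bash
cat >> h.py <<'E'
def inc(pos,yawx,tilt=None):
    """shift (cm) and rotvec from the present pose to TCP pos, tool down, tool x at world yaw yawx"""
    s=manip.sense();Rt=R.from_quat(s["tool_rot"])
    G=R.from_euler("z",yawx)*R.from_euler("x",np.pi)
    print("t",round(s["t"],2),"tcp",s["tcp_pos"].round(4),"shift cm",(Rt.inv().apply(np.array(pos)-s["tcp_pos"])*100).round(2),"turn",(Rt.inv()*G).as_rotvec().round(4))
E
python3 - <<'E'
from h import *
s=manip.sense();T=manip.camera_model("wrist")["cam_to_world"]
Rt=R.from_quat(s["tool_rot"]).as_matrix()
print("cam in tool",Rt.T@(T[:3,3]-s["tcp_pos"]),"\n",Rt.T@T[:3,:3]);print(manip.camera_model("wrist")["mtx"])
inc([.45,-.03,.42],np.pi/2+.16)
E
```

```text
cam in tool [ 0.08039253 -0.000512   -0.14277689] 
 [[ 3.16138787e-04 -9.51029260e-01 -3.09100705e-01]
 [ 9.99999817e-01  1.41497734e-04  5.87414526e-04]
 [-5.14911353e-04 -3.09100834e-01  9.51029132e-01]]
[[330.41884179   0.         317.64504191]
 [  0.         330.41884179 201.49647677]
 [  0.           0.           1.        ]]
t 0.1 tcp [ 0.2495 -0.5724  0.2304] shift cm [ 40.05 -41.75 -18.86] turn [-0.0014 -0.0015 -1.32  ]
```

{"op": "drive_tool", "data": {"increments": [[0,2,-2,-8,0,0,-0.1],[0,40,-46,-19,0,0,-1.32],[0,43,-48,-19,0,0,-1.32],[0,43,-48,-19,0,0,-1.32],[0,43,-48,-19,0,0,-1.32],[0,43,-48,-19,0,0,-1.32],[0,43,-48,-19,0,0,-1.32],[0,43,-48,-19,0,0,-1.32],[0,43,-48,-19,0,0,-1.32],[0,43,-48,-19,0,0,-1.32],[0,43,-48,-19,0,0,-1.32],[0,43,-48,-19,0,0,-1.32],[0,43,-48,-19,0,0,-1.32],[0,43,-48,-19,0,0,-1.32],[0,43,-48,-19,0,0,-1.32],[0,43,-48,-19,0,0,-1.32],[0,43,-48,-19,0,0,-1.32],[0,43,-48,-19,0,0,-1.32]]}}

```text
t: 1.9
tcp_pos: [0.4517, 0.0375, 0.4207]
tool_rot: [0.649, 0.761, -0.001, -0.0]
force: [-0.1, -0.2, -0.8]
finger_gap: 1.0
```

Run:
```python
from h import *
import pickle
m=manip.camera_model("wrist");im=manip.snapshot("wrist");cv2.imwrite("pics/w1.png",im[:,:,::-1]);pickle.dump(m,open("w1.pkl","wb"))
s=manip.sense();print(s["t"],s["tcp_pos"])
```

```text
1.95 [0.45174483 0.03748729 0.42084969]
```

View pics/w1.png

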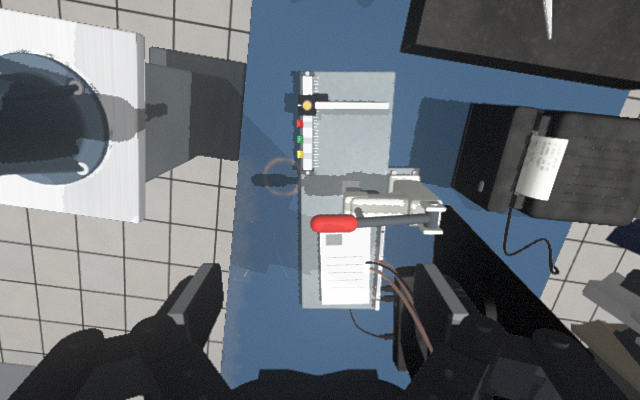

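The wrist view shows table corners at (394,71), (302,308) and about (380,308). The tabs run red (299,124), green (300,140), yellow (300,155). The book spans about (320–371, 230–304), the fence lies along row 105 and the red grip is at (335,223).

Run:
```python
from h import *
import pickle
m=pickle.load(open("w1.pkl","rb"));im=cv2.imread("pics/w1.png");h=cv2.cvtColor(im,cv2.COLOR_BGR2HSV)
def cen(lo,hi,box):
    x0,y0,x1,y1=box;k=cv2.inRange(h[y0:y1,x0:x1],lo,hi);M=cv2.moments(k,True);return M["m10"]/M["m00"]+x0,M["m01"]/M["m00"]+y0,M["m00"]
r=cen((0,150,80),(8,255,255),(290,115,306,132));g=cen((45,90,40),(85,255,255),(290,132,306,148));y=cen((22,120,80),(35,255,255),(290,148,306,163))
print(r,g,y)
tabs=onz(m,[r[:2],g[:2],y[:2]],.012)
C=onz(m,[(394.5,71),(301.5,308),(388.5,170)],.012)
L=[(-100,110),(-100,85),(-100,60),(53,190),(-97,-245)]
th,t,e=rigid(np.array(L)/1e3,np.vstack([tabs,C[:2]]));print("th",th,t,e)
c,s=np.cos(th),np.sin(th);Q=np.array([[c,-s],[s,c]])
loc=lambda px,z:((onz(m,px,z)[:,:2]-t)@Q*1e3).round(1)
print("tabs",loc([r[:2],g[:2],y[:2]],.012))
# stop: brass pin / fence
print("fence top ends",loc([(388,102.5),(388,108.5),(330,102.5),(330,108.5)],.043))
print("corners",loc([(394.5,71),(301.5,308),(380,308)],.012))
gray=cv2.cvtColor(im,cv2.COLOR_BGR2GRAY)
k=cv2.inRange(gray[225:308,312:378],215,255);n,lab,st,_=cv2.connectedComponentsWithStats(k);i=1+st[1:,4].argmax();print(st[i])
print("fence col 360",gray[96:116,360],"row right edge",gray[298:308,345],"row 290 left/right",gray[290,312:326],gray[290,362:384])
print(gray[255,312:326],gray[255,360:384])
rg=cen((0,150,80),(8,255,255),(300,205,365,240));print("grip",rg,onz(m,[rg[:2]],.186),"expected",Q@[-.055,0]+t)
```

```text
(299.11764705882354, 123.17647058823529, 34.0) (299.45454545454544, 138.8181818181818, 44.0) (299.5365853658537, 153.8048780487805, 41.0)
th 0.15079186255242466 [ 0.53137555 -0.02683414] [0.00115351 0.00147791 0.00133181 0.00307481 0.00146603]
tabs [[-98.9 109.8]
 [-98.6  84.6]
 [-98.7  59.7]]
fence top ends [[ 37.1 143.6]
 [ 37.7 135. ]
 [-50.3 143.1]
 [-50.1 134.4]]
corners [[  49.9  189.6]
 [ -97.8 -243.8]
 [  55.9 -242.5]]
[   8    2   51   78 3397]
fence col 360 [179 179 178 167 122 120 182 253 251 249 247 248 240 157 155 157 158 157
 163 181] row right edge [254 254 254 254 255 254 218 186 188 185] row 290 left/right [183 185 187 187 183 183 176 129 125 199 255 255 254 254] [254 254 254 254 254 255 255 229 187 185 180 141 119 114 158 225 233 237
 154  72  67  67]
[162 162 160 156 160 158 114 110 183 248 251 249 249 250] [249 248 248 250 250 249 249 250 250 250 219 191 190 190 149 127 128 121
 126 222 239 232 239 161]
grip (333.6046852122987, 223.44216691068814, 683.0) [[ 0.48299585 -0.02970863  0.186     ]] expected [ 0.47699966 -0.0350963 ]
```

```bash
cat >> h.py <<'E'
TH=0.151;T0=np.array([.5314,-.0268])
_c,_s=np.cos(TH),np.sin(TH);Q=np.array([[_c,-_s],[_s,_c]])
W=lambda x,y,z:np.r_[Q@[x/1e3,y/1e3]+T0,z/1e3]
loc=lambda P:((np.atleast_2d(P)[:,:2]-T0)@Q*1e3).round(1)
YAW=np.pi/2+TH
def go(x,y,z,dy=0): inc(W(x,y,z),YAW+dy)
E
python3 - <<'E'
from h import *
import pickle
m=pickle.load(open("w1.pkl","rb"))
print("book edges: left255,left290,right255,right290,end",loc(onz(m,[(319.8,255),(320.8,290),(370.3,255),(369,290),(335,303.8),(360,303.3)],.02)))
s=manip.sense();print("tcp local",loc(s["tcp_pos"]))
go(-25,175,120);go(-25,175,26)
E
```

```text
book edges: left255,left290,right255,right290,end [[ -63.2 -124.3]
 [ -60.6 -197.8]
 [  29.  -123.6]
 [  30.6 -197.1]
 [ -33.  -228.1]
 [  14.9 -226.6]]
tcp local [[-69.1  75.5]]
t 1.95 tcp [0.4517 0.0375 0.4208] shift cm [ 9.91  4.51 30.08] turn [-0.0012 -0.0001  0.0063]
t 1.95 tcp [0.4517 0.0375 0.4208] shift cm [ 9.91  4.52 39.48] turn [-0.0012 -0.0001  0.0063]
```

{"op": "drive_tool", "data": {"increments": [[255,9.9,4.5,4,0,0,0.006],[255,9.9,4.5,10,0,0,0.006],[255,9.9,4.5,16,0,0,0.006],[255,9.9,4.5,22,0,0,0.006],[255,9.9,4.5,28,0,0,0.006],[255,9.9,4.5,32,0,0,0.006],[255,9.9,4.5,36,0,0,0.006],[255,9.9,4.5,38,0,0,0.006],[255,9.9,4.5,39.2,0,0,0.006],[255,9.9,4.5,39.2,0,0,0.006],[255,9.9,4.5,39.2,0,0,0.006]]}}

```text
t: 3.05
tcp_pos: [0.4809, 0.1428, 0.0292]
tool_rot: [0.651, 0.759, -0.001, -0.001]
force: [0.2, -1.1, 1.0]
finger_gap: -0.001
```

Run:
```python
from h import *
s=manip.sense();print(loc(s["tcp_pos"]),s["tcp_pos"],s["force"],s["finger_gap"]);go(-25,155,28)
```

```text
[[-24.4 175.3]] [0.48090614 0.14283771 0.02917595] [ 0.2356919  -1.07056374  1.04728119] -0.0009330413124103517
t 3.05 tcp [0.4809 0.1428 0.0292] shift cm [-2.03 -0.06  0.12] turn [-0.0015 -0.0001  0.0014]
```

{"op": "drive_tool", "data": {"increments": [[255,-0.8,0,0.1,0,0,0],[255,-1.5,0,0.1,0,0,0],[255,-1.8,0,0.1,0,0,0],[255,-2.1,0,0.1,0,0,0],[255,-2.4,0,0.1,0,0,0],[255,-2.7,0,0.1,0,0,0],[255,-3.0,0,0.1,0,0,0],[255,-3.3,0,0.1,0,0,0],[255,-3.6,0,0.1,0,0,0],[255,-3.9,0,0.1,0,0,0],[255,-4.1,0,0.1,0,0,0],[255,-4.3,0,0.1,0,0,0]]}}

```text
t: 4.25
tcp_pos: [0.4876, 0.1017, 0.0287]
tool_rot: [0.651, 0.759, 0.0, 0.0]
force: [-1.1, 4.9, 3.4]
finger_gap: 0.002
```

{"op": "drive_tool", "data": {"increments": [[255,-0.2,0,0,0,0,0],[255,-0.4,0,0,0,0,0],[255,-0.6,0,0,0,0,0],[255,-0.8,0,0,0,0,0]]}}

```text
t: 4.65
tcp_pos: [0.4883, 0.093, 0.028]
tool_rot: [0.651, 0.759, -0.0, -0.0]
force: [-0.2, 8.2, 1.2]
finger_gap: -0.002
```

{"op": "drive_tool", "data": {"increments": [[255,-0.2,0,0,0,0,0],[255,-0.4,0,0,0,0,0],[255,-0.6,0,0,0,0,0],[255,-0.8,0,0,0,0,0]]}}

```text
t: 5.05
tcp_pos: [0.4892, 0.0871, 0.028]
tool_rot: [0.651, 0.759, 0.0, -0.001]
force: [-0.4, 6.7, 1.1]
finger_gap: -0.005
```

Run:
```python
from h import *
s=manip.sense();print(loc(s["tcp_pos"]),s["tcp_pos"],s["force"])
t=manip.snapshot("top")[165:255,230:390,::-1];cv2.imwrite("pics/t2.png",cv2.resize(t,None,fx=5,fy=5,interpolation=cv2.INTER_CUBIC))
im=manip.snapshot("scene")[:,:,::-1];cv2.imwrite("pics/s2.png",im)
cv2.imwrite("pics/s2c.png",cv2.resize(im[170:310,240:360],None,fx=4,fy=4,interpolation=cv2.INTER_CUBIC))
```

```text
[[-24.6 119. ]] [0.48917719 0.08710141 0.02804195] [-0.3600939   6.66597036  1.08688003]
```

View pics/s2c.png

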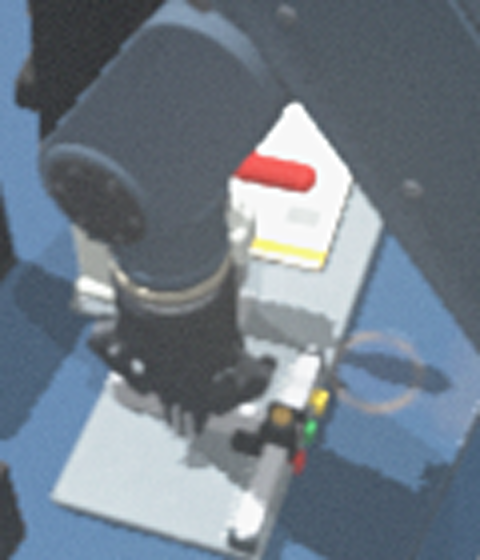

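The crop shows the fingers on the fence and the stop between the red and green tabs, so it's already past red. I'll push on through green.

{"op": "drive_tool", "data": {"increments": [[255,-0.2,0,0,0,0,0],[255,-0.4,0,0,0,0,0],[255,-0.6,0,0,0,0,0],[255,-0.8,0,0,0,0,0],[255,-1.0,0,0,0,0,0],[255,-1.2,0,0,0,0,0],[255,-1.4,0,0,0,0,0]]}}

```text
t: 5.85
tcp_pos: [0.4924, 0.0707, 0.0284]
tool_rot: [0.65, 0.76, -0.0, 0.001]
force: [-0.3, -0.2, 0.1]
finger_gap: -0.0
```

{"op": "drive_tool", "data": {"increments": [[255,-0.2,0,0,0,0,0],[255,-0.4,0,0,0,0,0],[255,-0.6,0,0,0,0,0],[255,-0.8,0,0,0,0,0]]}}

```text
t: 6.25
tcp_pos: [0.4933, 0.0663, 0.0286]
tool_rot: [0.652, 0.758, 0.002, -0.001]
force: [1.1, 19.3, 1.5]
finger_gap: 0.003
```

{"op": "drive_tool", "data": {"increments": [[255,-0.2,0,0,0,0,0],[255,-0.4,0,0,0,0,0],[255,-0.6,0,0,0,0,0],[255,-0.6,0,0,0,0,0]]}}

```text
t: 6.65
tcp_pos: [0.4947, 0.0578, 0.0286]
tool_rot: [0.651, 0.759, 0.0, 0.0]
force: [1.1, 2.4, 1.0]
finger_gap: -0.003
```

Run:
```python
from h import *
s=manip.sense();print(loc(s["tcp_pos"]),s["force"])
```

```text
[[-23.6  89.2]] [1.08925048 2.39281208 1.00421502]
```

{"op": "drive_tool", "data": {"increments": [[255,-0.2,0,0,0,0,0],[255,-0.4,0,0,0,0,0],[255,-0.6,0,0,0,0,0],[255,-0.8,0,0,0,0,0],[255,-0.9,0,0,0,0,0],[255,-0.9,0,0,0,0,0]]}}

```text
t: 7.25
tcp_pos: [0.4955, 0.0481, 0.0282]
tool_rot: [0.651, 0.759, -0.0, 0.0]
force: [-0.3, -0.2, -0.5]
finger_gap: -0.002
```

{"op": "drive_tool", "data": {"increments": [[255,-0.1,0,0,0,0,0],[255,-0.15,0,0,0,0,0],[255,-0.15,0,0,0,0,0]]}}

```text
t: 7.55
tcp_pos: [0.4957, 0.0471, 0.0282]
tool_rot: [0.651, 0.759, -0.0, -0.0]
force: [0.5, -0.5, -0.4]
finger_gap: -0.002
```

{"op": "drive_tool", "data": {"increments": [[255,-0.1,0,0,0,0,0],[255,-0.1,0,0,0,0,0]]}}

```text
t: 7.75
tcp_pos: [0.4959, 0.0463, 0.0283]
tool_rot: [0.651, 0.759, -0.0, 0.0]
force: [-0.0, 0.2, 0.3]
finger_gap: 0.004
```

The force dropped to zero, so the stop has snapped ahead of the fingers. I'll confirm with a gentle seating push.

{"op": "drive_tool", "data": {"increments": [[255,-0.1,0,0,0,0,0],[255,-0.15,0,0,0,0,0],[255,-0.2,0,0,0,0,0],[255,-0.2,0,0,0,0,0]]}}

```text
t: 8.15
tcp_pos: [0.4962, 0.0443, 0.0283]
tool_rot: [0.651, 0.759, 0.0, 0.0]
force: [-0.2, -0.3, 0.1]
finger_gap: 0.003
```

Run:
```python
from h import *
s=manip.sense();print(loc(s["tcp_pos"]),s["force"]);go(-20,110,28);go(-20,110,320);go(-20,-180,320)
```

```text
[[-24.1  75.6]] [-0.17865753 -0.30379369  0.1178537 ]
t 8.15 tcp [0.4962 0.0443 0.0283] shift cm [3.44 0.42 0.03] turn [0.     0.     0.0029]
t 8.15 tcp [0.4962 0.0443 0.0283] shift cm [  3.44   0.42 -29.17] turn [0.     0.     0.0029]
t 8.15 tcp [0.4962 0.0443 0.0283] shift cm [-25.56   0.33 -29.17] turn [0.     0.     0.0029]
```

{"op": "drive_tool", "data": {"increments": [[255,1.0,0,0,0,0,0],[255,3.4,0.4,0,0,0,0.003],[255,3.4,0.4,-4,0,0,0.003],[255,3.4,0.4,-9,0,0,0.003],[255,3.4,0.4,-14,0,0,0.003],[255,3.4,0.4,-19,0,0,0.003],[255,3.4,0.4,-24,0,0,0.003],[255,3.4,0.4,-28,0,0,0.003],[255,3.4,0.4,-29,0,0,0.003],[255,3.4,0.4,-29,0,0,0.003],[255,3.4,0.4,-29,0,0,0.003]]}}

```text
t: 9.25
tcp_pos: [0.4936, 0.079, 0.3167]
tool_rot: [0.652, 0.759, -0.001, -0.001]
force: [0.5, 0.1, -0.6]
finger_gap: 0.0
```

Run:
```python
from h import *
import pickle
m=manip.camera_model("wrist");im=manip.snapshot("wrist");cv2.imwrite("pics/w3.png",im[:,:,::-1]);pickle.dump(m,open("w3.pkl","wb"))
s=manip.sense();print(s["t"],loc(s["tcp_pos"]),s["tcp_pos"])
print("exp tabs",proj(m,[W(-99,60,12),W(-99,85,12),W(-99,110,12)]),"fence ends",proj(m,[W(40,60,43),W(-40,60,43)]),"idx",proj(m,W(-84,60,42)))
```

```text
9.3 [[-21.7 110.2]] [0.49338178 0.07893225 0.31614078]
exp tabs [[262.4903733  191.13370013]
 [261.56473458 173.81244682]
 [260.60219048 155.88865546]] fence ends [[363.96645877 197.83288242]
 [303.38109315 197.75642247]] idx [[270.1764784  197.48723207]]
```

View pics/w3.png

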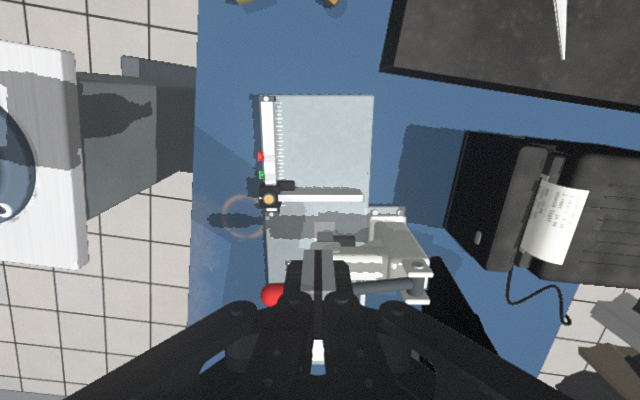

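The wrist view shows the fence centred on row 197, against an expected 197.8 for y=60, and the carriage covers the yellow tab, so the stop is in the yellow notch. Next I'll check clearance to the monitor and plan the book push.

Run:
```python
from h import *
mt=manip.camera_model("top")
for z in(.1,.25,.4):print(z,"monitor",loc(onz(mt,[(293,165),(400,138),(470,118)],z)).tolist())
ms=manip.camera_model("scene")
print("monitor base foot",loc(onz(mt,[(345,175),(402,163)],.01)).tolist())
s=manip.sense();print(s["q"].round(3))
Rt=R.from_quat(s["tool_rot"])
for p in[(-16,-262,320),(-16,-262,17),(-16,-136,17)]:
    print(p,(Rt.inv().apply(W(*p)-s["tcp_pos"])*100).round(2))
# expected finger-gap vs counts: fully open 85mm
```

```text
0.1 monitor [[128.7, 3.7], [160.6, -373.0], [191.8, -630.0]]
0.25 monitor [[90.1, -0.4], [119.1, -341.4], [147.3, -574.1]]
0.4 monitor [[51.6, -4.4], [77.5, -309.9], [102.8, -518.3]]
monitor base foot [[84.0, -170.9], [92.9, -380.6]]
[-0.065  0.26   1.625  0.     1.261 -0.217]
(-16, -262, 320) [-37.22   0.56  -0.43]
(-16, -262, 17) [-37.26   0.7   29.87]
(-16, -136, 17) [-24.66   0.7   29.88]
```

{"op": "drive_tool", "data": {"increments": [[120,-10,0.7,0,0,0,0],[120,-30,0.7,0,0,0.1,0],[120,-36,0.7,0,0,0.1,0],[120,-36,0.7,0,0,0.1,0],[120,-36,0.7,0,0,0.1,0],[120,-36,0.7,0,0,0.1,0],[120,-36,0.7,0,0,0.1,0],[120,-36,0.7,0,0,0.1,0],[120,-36,0.7,5,0,0.1,0],[120,-36,0.7,10,0,0.1,0],[120,-36,0.7,15,0,0.1,0],[120,-36,0.7,20,0,0.1,0],[120,-36,0.7,24,0,0.1,0],[120,-36,0.7,26.5,0,0.1,0],[120,-36,0.7,27.5,0,0.1,0],[120,-36,0.7,28,0,0.1,0],[120,-36,0.7,28,0,0.1,0]]}}

```text
t: 11.0
tcp_pos: [0.556, -0.2759, 0.038]
tool_rot: [0.651, 0.758, 0.033, -0.038]
force: [-0.3, 0.5, 0.3]
finger_gap: 0.529
```

Run:
```python
from h import *
import pickle
m=manip.camera_model("wrist");im=manip.snapshot("wrist");cv2.imwrite("pics/w4.png",im[:,:,::-1]);pickle.dump(m,open("w4.pkl","wb"))
s=manip.sense();print(s["t"],loc(s["tcp_pos"]),s["tcp_pos"],s["force"],s["finger_gap"])
```

```text
11.05 [[ -12.7 -250.5]] [ 0.55654134 -0.27638452  0.03899935] [0.25684216 0.48037231 0.26409729] 0.5312971071366658
```

View pics/w4.png

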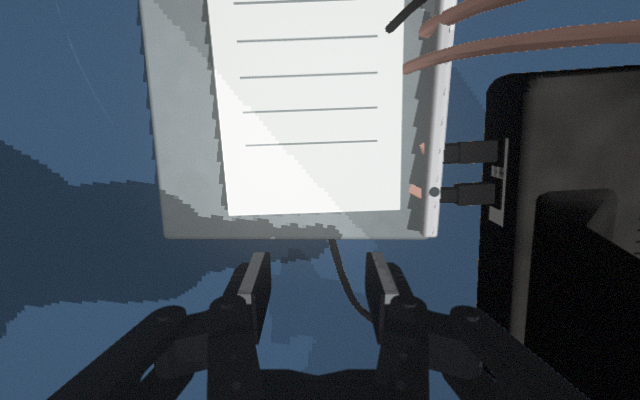

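The wrist view shows the book's right end along row 213 (columns 229–400) and the table end along row 238. The finger tips are at columns 255 and 385, centred on the book. I'll touch down gently to find the tip height.

{"op": "drive_tool", "data": {"increments": [[120,0.2,-0.1,0.5,0,0,0],[120,0.4,-0.2,1.0,0,0,0],[120,0.4,-0.2,1.4,0,0,0],[120,0.4,-0.2,1.6,0,0,0],[120,0.4,-0.2,1.6,0,0,0]]}}

```text
t: 11.55
tcp_pos: [0.5531, -0.2709, 0.0225]
tool_rot: [0.651, 0.757, 0.033, -0.038]
force: [-0.6, -0.0, -0.4]
finger_gap: 0.532
```

{"op": "drive_tool", "data": {"increments": [[120,0,0,0.15,0,0,0],[120,0,0,0.3,0,0,0],[120,0,0,0.3,0,0,0]]}}

```text
t: 11.85
tcp_pos: [0.5531, -0.2707, 0.0196]
tool_rot: [0.651, 0.757, 0.033, -0.038]
force: [-0.6, 1.1, -0.4]
finger_gap: 0.531
```

{"op": "drive_tool", "data": {"increments": [[120,0,0,0.1,0,0,0],[120,0,0,0.2,0,0,0],[120,0,0,0.2,0,0,0]]}}

```text
t: 12.15
tcp_pos: [0.5531, -0.2705, 0.0177]
tool_rot: [0.651, 0.757, 0.033, -0.038]
force: [-0.9, 0.4, -0.6]
finger_gap: 0.53
```

{"op": "drive_tool", "data": {"increments": [[120,0,0,0.1,0,0,0],[120,0,0,0.2,0,0,0],[120,0,0,0.2,0,0,0]]}}

```text
t: 12.45
tcp_pos: [0.553, -0.2702, 0.0157]
tool_rot: [0.651, 0.757, 0.033, -0.038]
force: [0.4, 0.3, 0.1]
finger_gap: 0.529
```

{"op": "drive_tool", "data": {"increments": [[120,0,0,0.1,0,0,0],[120,0,0,0.2,0,0,0],[120,0,0,0.2,0,0,0]]}}

```text
t: 12.75
tcp_pos: [0.553, -0.27, 0.0137]
tool_rot: [0.651, 0.757, 0.033, -0.038]
force: [0.2, -0.4, 0.3]
finger_gap: 0.531
```

{"op": "drive_tool", "data": {"increments": [[120,0,0,0.1,0,0,0],[120,0,0,0.2,0,0,0],[120,0,0,0.2,0,0,0]]}}

```text
t: 13.05
tcp_pos: [0.553, -0.2698, 0.0117]
tool_rot: [0.651, 0.757, 0.033, -0.038]
force: [0.6, 0.4, -0.1]
finger_gap: 0.53
```

{"op": "drive_tool", "data": {"increments": [[120,0,0,0.1,0,0,0],[120,0,0,0.2,0,0,0],[120,0,0,0.2,0,0,0]]}}

```text
t: 13.35
tcp_pos: [0.5531, -0.2698, 0.01]
tool_rot: [0.651, 0.757, 0.033, -0.038]
force: [0.4, -0.1, 1.0]
finger_gap: 0.527
```

{"op": "drive_tool", "data": {"increments": [[120,0,0,0.1,0,0,0],[120,0,0,0.2,0,0,0],[120,0,0,0.2,0,0,0]]}}

```text
t: 13.65
tcp_pos: [0.5531, -0.2698, 0.0097]
tool_rot: [0.651, 0.758, 0.033, -0.038]
force: [-2.2, 1.0, 10.9]
finger_gap: 0.531
```

Run:
```python
from h import *
s=manip.sense();print(s["t"],loc(s["tcp_pos"]),s["tcp_pos"],s["force"])
```

```text
13.65 [[ -15.1 -243.5]] [ 0.55313993 -0.26980787  0.00972701] [-2.17948897  0.9702355  10.87142718]
```

{"op": "drive_tool", "data": {"increments": [[120,0,0,-0.43,0,0,0],[120,0,0,-0.43,0,0,0],[120,0.4,0,-0.39,0,0,0],[120,0.8,0,-0.35,0,0,0],[120,1.2,0,-0.31,0,0,0],[120,1.6,0,-0.27,0,0,0],[120,2.0,0,-0.23,0,0,0],[120,2.4,0,-0.19,0,0,0],[120,2.8,0,-0.15,0,0,0],[120,3.2,0,-0.11,0,0,0],[120,3.6,0,-0.07,0,0,0],[120,4.0,0,-0.03,0,0,0],[120,4.0,0,-0.03,0,0,0]]}}

```text
t: 14.95
tcp_pos: [0.5467, -0.2294, 0.0122]
tool_rot: [0.651, 0.758, 0.033, -0.038]
force: [-0.3, 0.5, -0.4]
finger_gap: 0.529
```

Run:
```python
from h import *
import pickle
s=manip.sense();print(s["t"],loc(s["tcp_pos"]),s["tcp_pos"],s["force"])
m=manip.camera_model("wrist");im=manip.snapshot("wrist");cv2.imwrite("pics/w5.png",im[:,:,::-1]);pickle.dump(m,open("w5.pkl","wb"))
t=manip.snapshot("top")[:,:,::-1];cv2.imwrite("pics/t5.png",t)
```

```text
14.95 [[ -15.3 -202.6]] [ 0.54673687 -0.22939583  0.01217628] [-0.25030803  0.45033386 -0.3797676 ]
```

View pics/w5.png

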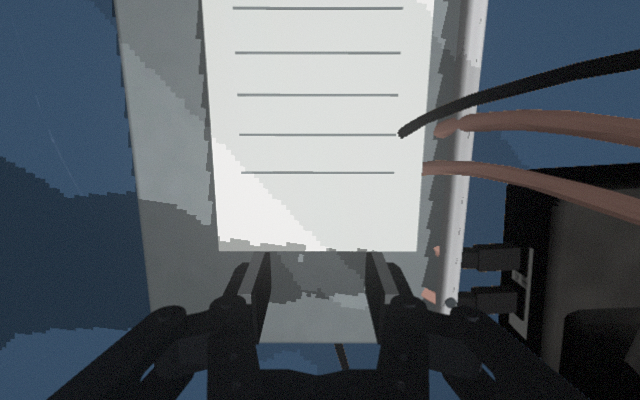

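Both fingertips meet the book end (row 251) and the book is square with the table. I'll keep pushing toward the stop.

{"op": "drive_tool", "data": {"increments": [[120,0.4,0,0.04,0,0,0],[120,0.8,0,0.08,0,0,0],[120,1.2,0,0.12,0,0,0],[120,1.6,0,0.16,0,0,0],[120,2.0,0,0.2,0,0,0],[120,2.4,0,0.24,0,0,0],[120,2.8,0,0.28,0,0,0],[120,3.2,0,0.32,0,0,0],[120,3.6,0,0.36,0,0,0],[120,4.0,0,0.4,0,0,0],[120,4.4,0,0.44,0,0,0],[120,4.8,0,0.48,0,0,0],[120,5.1,0,0.51,0,0,0],[120,5.4,0,0.54,0,0,0],[120,5.7,0,0.57,0,0,0],[120,5.9,0,0.59,0,0,0],[120,6.1,0,0.61,0,0,0],[120,6.1,0,0.61,0,0,0]]}}

```text
t: 16.85
tcp_pos: [0.5376, -0.1692, 0.0121]
tool_rot: [0.651, 0.758, 0.033, -0.038]
force: [-0.5, -0.6, -0.0]
finger_gap: 0.53
```

{"op": "drive_tool", "data": {"increments": [[120,0.1,0,0.01,0,0,0],[120,0.2,0,0.02,0,0,0],[120,0.2,0,0.02,0,0,0]]}}

```text
t: 17.15
tcp_pos: [0.5374, -0.1675, 0.0121]
tool_rot: [0.651, 0.757, 0.033, -0.038]
force: [-0.3, 0.0, 0.5]
finger_gap: 0.531
```

{"op": "drive_tool", "data": {"increments": [[120,0.1,0,0.01,0,0,0],[120,0.2,0,0.02,0,0,0],[120,0.2,0,0.02,0,0,0]]}}

```text
t: 17.45
tcp_pos: [0.537, -0.1654, 0.0121]
tool_rot: [0.651, 0.757, 0.033, -0.038]
force: [-1.0, 0.3, 0.5]
finger_gap: 0.533
```

{"op": "drive_tool", "data": {"increments": [[120,0.1,0,0.01,0,0,0],[120,0.15,0,0.015,0,0,0],[120,0.15,0,0.015,0,0,0]]}}

```text
t: 17.75
tcp_pos: [0.5369, -0.164, 0.0122]
tool_rot: [0.651, 0.757, 0.033, -0.038]
force: [-0.1, -0.9, -0.2]
finger_gap: 0.528
```

{"op": "drive_tool", "data": {"increments": [[120,0.1,0,0.01,0,0,0],[120,0.1,0,0.01,0,0,0]]}}

```text
t: 17.95
tcp_pos: [0.537, -0.1635, 0.0122]
tool_rot: [0.651, 0.758, 0.032, -0.037]
force: [-0.3, -1.8, -0.7]
finger_gap: 0.528
```

{"op": "drive_tool", "data": {"increments": [[120,0.1,0,0.01,0,0,0],[120,0.1,0,0.01,0,0,0]]}}

```text
t: 18.15
tcp_pos: [0.5372, -0.1633, 0.0123]
tool_rot: [0.651, 0.758, 0.032, -0.037]
force: [-0.1, -5.1, 0.2]
finger_gap: 0.529
```

The book stopped against the stop at TCP y≈-136 with about 5 N. I'll back off, rise and check.

{"op": "drive_tool", "data": {"increments": [[120,-0.5,0,-0.05,0,0,0],[120,-1.5,0,-0.15,0,0,0],[120,-3,0,-0.3,0,0,0],[120,-3,0,-4,0,0,0],[120,-3,0,-9,0,0,0],[200,-3,0,-14,0,0,0],[255,-3,0,-19,0,0,0],[255,-3,0,-24,0,0,0],[255,-1,0,-29,0,0,0],[255,3,0,-30,0,-0.1,0],[255,8,0,-30,0,-0.1,0],[255,13,0,-30,0,-0.1,0],[255,17,0,-30,0,-0.1,0],[255,17,0,-30,0,-0.1,0],[255,17,0,-30,0,-0.1,0]]}}

```text
t: 19.65
tcp_pos: [0.5159, -0.0245, 0.3281]
tool_rot: [0.651, 0.759, -0.0, 0.0]
force: [1.1, -0.5, 0.4]
finger_gap: 0.0
```

Run:
```python
from h import *
import pickle
m=manip.camera_model("wrist");im=manip.snapshot("wrist");cv2.imwrite("pics/w6.png",im[:,:,::-1]);pickle.dump(m,open("w6.pkl","wb"))
s=manip.sense();print(s["t"],loc(s["tcp_pos"]),s["tcp_pos"],s["force"])
c=proj(m,W(-30,30,40))[0].astype(int);print(c)
x0=max(c[0]-130,0);y0=max(c[1]-100,0)
cv2.imwrite("pics/w6c.png",cv2.resize(im[y0:y0+200,x0:x0+260,::-1],None,fx=3,fy=3,interpolation=cv2.INTER_CUBIC));print(x0,y0)
```

```text
19.7 [[-14.9   3.7]] [ 0.51608252 -0.02536544  0.32783322] [ 0.31533911 -0.12119812  0.01149218]
[305 138]
175 38
```

View pics/w6c.png

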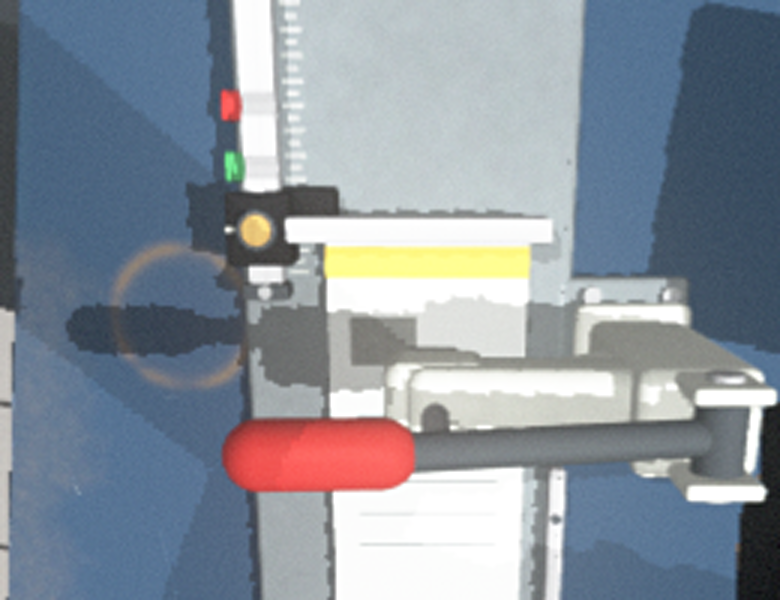

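The crop shows the yellow band flush along the whole fence (rows 246–248), the carriage over the yellow notch next to green, and the red grip at (225–413, 418–490). Next, the grip position and the press.

Run:
```python
from h import *
import pickle
m=pickle.load(open("w6.pkl","rb"))
f=lambda x,y:(x/3+175-.33,y/3+38-.33)
for z in(.174,.186):print(z,loc(onz(m,[f(225,455),f(413,453),f(319,454)],z)).tolist())
print("fence/book",loc(onz(m,[f(300,230),f(540,230)],.043)).tolist(),loc(onz(m,[f(327,262),f(527,262)],.02)).tolist())
print("fence right edge at 43mm:",loc(onz(m,[f(300,243),f(540,243)],.043)).tolist())
go(-55,0,330);go(-55,0,200);go(-55,0,190)
```

```text
0.174 [[-77.3, -0.3], [-18.8, 0.4], [-48.1, 0.1]]
0.186 [[-74.7, 3.1], [-18.6, 3.8], [-46.7, 3.5]]
fence/book [[-67.6, 59.8], [32.6, 59.9]] [[-59.0, 44.7], [29.9, 44.8]]
fence right edge at 43mm: [[-67.8, 54.5], [32.8, 54.7]]
t 19.7 tcp [ 0.5161 -0.0254  0.3278] shift cm [-0.37 -4.01 -0.22] turn [ 0.0003  0.0007 -0.0001]
t 19.7 tcp [ 0.5161 -0.0254  0.3278] shift cm [-0.36 -4.01 12.78] turn [ 0.0003  0.0007 -0.0001]
t 19.7 tcp [ 0.5161 -0.0254  0.3278] shift cm [-0.36 -4.01 13.78] turn [ 0.0003  0.0007 -0.0001]
```

{"op": "drive_tool", "data": {"increments": [[255,-0.4,-4,0,0,0,0],[255,-0.4,-4,5,0,0,0],[255,-0.4,-4,10,0,0,0],[255,-0.4,-4,12.8,0,0,0],[255,-0.4,-4,13.3,0,0,0],[255,-0.4,-4,13.6,0,0,0],[255,-0.4,-4,13.9,0,0,0],[255,-0.4,-4,14.2,0,0,0],[255,-0.4,-4,14.5,0,0,0],[255,-0.4,-4,14.8,0,0,0],[255,-0.4,-4,15.1,0,0,0],[255,-0.4,-4,15.4,0,0,0],[255,-0.4,-4,15.6,0,0,0],[255,-0.4,-4,15.6,0,0,0]]}}

```text
t: 21.1
tcp_pos: [0.4764, -0.0344, 0.1713]
tool_rot: [0.652, 0.758, -0.0, -0.0]
force: [-1.7, -1.1, 2.5]
finger_gap: -0.002
```

{"op": "drive_tool", "data": {"increments": [[255,0,0,0.15,0,0,0],[255,0,0,0.3,0,0,0],[255,0,0,0.3,0,0,0]]}}

```text
t: 21.4
tcp_pos: [0.4765, -0.0344, 0.1684]
tool_rot: [0.652, 0.758, -0.0, -0.0]
force: [-0.7, -0.3, 2.4]
finger_gap: 0.002
```

{"op": "drive_tool", "data": {"increments": [[255,0,0,0.1,0,0,0],[255,0,0,0.2,0,0,0],[255,0,0,0.2,0,0,0]]}}

```text
t: 21.7
tcp_pos: [0.4766, -0.0344, 0.1665]
tool_rot: [0.652, 0.758, -0.0, -0.0]
force: [-1.4, 0.3, 3.0]
finger_gap: -0.002
```

{"op": "drive_tool", "data": {"increments": [[255,0,0,0.1,0,0,0],[255,0,0,0.2,0,0,0],[255,0,0,0.2,0,0,0]]}}

```text
t: 22.0
tcp_pos: [0.4766, -0.0345, 0.1648]
tool_rot: [0.652, 0.758, -0.0, -0.0]
force: [-3.2, 0.5, 4.5]
finger_gap: 0.003
```

{"op": "drive_tool", "data": {"increments": [[255,0,0,0.1,0,0,0],[255,0,0,0.2,0,0,0],[255,0,0,0.2,0,0,0]]}}

```text
t: 22.3
tcp_pos: [0.4767, -0.0345, 0.1642]
tool_rot: [0.652, 0.759, 0.0, 0.0]
force: [-5.7, 0.3, 15.5]
finger_gap: -0.002
```

{"op": "drive_tool", "data": {"increments": [[255,0,0,0.1,0,0,0],[255,0,0,0.2,0,0,0],[255,0,0,0.2,0,0,0]]}}

```text
t: 22.6
tcp_pos: [0.4768, -0.0345, 0.1637]
tool_rot: [0.652, 0.759, 0.0, 0.001]
force: [-8.5, 1.3, 27.6]
finger_gap: 0.002
```

The head bites with about 27 N. I'll hold briefly, then release smoothly.

{"op": "drive_tool", "data": {"increments": [[255,0,0,0,0,0,0],[255,0,0,0,0,0,0],[255,0,0,0,0,0,0],[255,0,0,-0.4,0,0,0],[255,0,0,-0.8,0,0,0],[255,0,0,-1.2,0,0,0],[255,0,0,-1.6,0,0,0],[255,0,0,-2.0,0,0,0],[255,0,0,-2.4,0,0,0],[255,0,0,-2.8,0,0,0],[255,0,0,-4,0,0,0],[255,0,0,-9,0,0,0],[255,0,0,-14,0,0,0],[255,2,4,-17,0,0,0],[255,2,4,-17,0,0,0],[255,2,4,-17,0,0,0]]}}

```text
t: 24.2
tcp_pos: [0.5135, -0.0083, 0.331]
tool_rot: [0.651, 0.759, 0.0, 0.0]
force: [0.1, -0.4, -0.0]
finger_gap: -0.0
```

Run:
```python
from h import *
import pickle
m=manip.camera_model("wrist");im=manip.snapshot("wrist");cv2.imwrite("pics/w7.png",im[:,:,::-1]);pickle.dump(m,open("w7.pkl","wb"))
s=manip.sense();print(s["t"],loc(s["tcp_pos"]),s["force"])
c=proj(m,W(-30,30,40))[0].astype(int);x0=max(c[0]-130,0);y0=max(c[1]-100,0);print(x0,y0)
cv2.imwrite("pics/w7c.png",cv2.resize(im[y0:y0+200,x0:x0+260,::-1],None,fx=3,fy=3,interpolation=cv2.INTER_CUBIC))
```

```text
24.25 [[-16.3  21. ]] [ 0.24463181 -0.20114545 -0.43581645]
175 50
```

View pics/w7c.png

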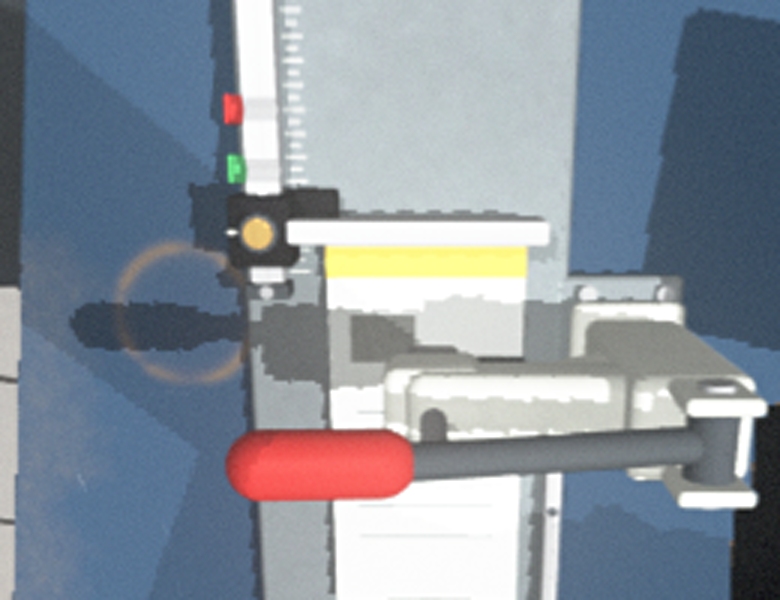

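The book is still flush against the fence, the stop is in the yellow notch, the lever is up and the robot is clear, so I'll hand in.

```bash
python3 -c "
from station import manip
print(manip.sign_off())"
```

```text
the job is handed in; nothing more can be done
None
```

The ticket book is stapled and the job is handed in, about 24 s into the 72 s allowed.

- **Stop:** I pushed it through the red and green notches until it dropped into the yellow one. The camera put its fence at stapler y = 59.8 mm, against 60 mm for the yellow notch. I never felt resistance when I followed up to check it was seated, so the camera and the drop in force are the evidence for the click. The carriage hides the yellow tab in that view.
- **Book:** I pushed it with two spread fingertips until it met the stop at about 5 N. Its yellow band lay flush along the fence.
- **Press:** I pressed the lever until the upward force on the fingers reached about 27 N, held it briefly and let it up.
- **Last check:** After the press, the wrist picture showed the stop still in its notch, the book still square against it and the lever up. The arm read no contact force. That picture does not show the staple itself or all of the bystanders, but I saw no unexpected contact force on the way.

One other contact: I touched the fingertips to the stapler table at about 11 N to find their height before pushing the book.

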